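Repack the sensor mounting set in its tray

ROBOT

A 6-joint arm with a two-finger parallel gripper is mounted at the origin on the work surface. World frame = base frame: x ahead of the robot, y to its left, z up, the work surface at z = 0. Lengths are in m, angles in rad, forces in N, time in s.
With the tool pointing down it reaches from about 0.25 to 0.775 m from the base axis. Payload 4 kg.
Tool frame: the origin (TCP) lies midway between the tips of the shut fingers; the grasp point (between the pads) lies 19 mm behind it (robot.hold_point_z is the distance from the TCP to the grasp point, in m); z points along the fingers, y is the line along which they close (so a half turn about z gives the same grasp; the last joint's range is limited). The gripper opens to 94 mm and grips with 3 to 60 N. Pads are 16 mm wide; open, the fingers measure 119 mm over their backs; the gripper's body (75 mm by 177 mm) begins 78 mm behind the grasp point.
Start: joints at [1.126, 0.087, 1.371, -0, 1.684, -0.103], TCP at [0.184, 0.518, 0.206] pointing down, gripper open.
Joint ranges: [-3.1, 3.1], [-0.76, 2.03], [0.27, 2.55], [-1.08, 4.22], [0.17, 2.65], [-2.57, 2.57]. Speed limits (rad/s): [2.79, 2.79, 3.14, 3.14, 3.14, 3.14].

INTERFACE

Orientations are given as [roll, pitch, yaw] about the fixed x, y, z axes, in that order (R = Rz(yaw) Ry(pitch) Rx(roll)).
In Python, from bench import readout, imaging, robot gives the robot as it stands.
- The arm moves only by the tool carry_out, never from a script. Its argument "motion" is text: rows parted by semicolons, each of 7 numbers parted by spaces: the shift along the tool's x, y, z each as a share of 200 mm, from -1 to 1, then the turn, a rotation vector about the tool's x, y, z each as a share of 120 degrees, from -1 to 1, then the opening, from 0 (shut) to 1 (fully open). A call has 1 to 12 rows; each row shifts and turns the commanded pose from where the row before left it, along the tool's axes as they then stand; what a row does not reach is not made up. A row lasts 1/8 s, in which the tool goes at most 62.5 mm and 10.7 degrees, less where a joint would pass 70% of its speed; a pose out of reach is approached as far as the arm can. A call with a number of a shift or a turn outside -1 to 1 is refused whole. A call with a gripper value outside its range is refused whole. The fingers move at their own pace and stop on an object; the grip force is fixed at half the most. Time passes only in rows, so rows that do not move let the fingers close. It gives the time, the measured TCP pose, the force, the opening and the grip force at its end, in the units of the state.
- readout.get_obs(): the state, without advancing time (a new reading comes with each control period).
- imaging.snapshot(name): name is "side" or "top"; returns a dict with "pixels" (400x640x3 uint8, red, green, blue), "fx", "fy", "cx", "cy" (pixels), "R" (3x3) and "t" (3): a world point X has camera coordinates R X + t. Camera axes: x right, y down, z forward; pixel columns grow to the right and rows downward; lengths in m; the calibration is good to about 2 mm. A picture is of the moment at which its call begins. There is no depth.
- robot.close_job(): hands the job in; it is judged then, once.
The state is a dict: "time": time; "joint_positions": joint angles; "qvel": joint speeds; "joint_torque": joint torques, N m; "tool_pos": TCP position; "ee_rot": TCP orientation; "wrist_force": force on the tool from outside, world axes, zero at the start; "wrist_torque": the same for the moment, N m; "width": finger opening in m; "finger_force": force on a finger pad.
Only numpy, scipy, OpenCV 4.12 (cv2) and the standard library are available. Lean on these libraries where they do the work, as an engineer would, in place of code of your own. Each camera call takes 0.05 s, during which the arm holds its last target. There are 200 camera calls.

TASK

Put the sensor mounting set back in its blue tray: the hub with the round flange, the round steel weight, the drilled aluminium block and the long clamp bar each go into the pocket cut for their outline, lying flat on its floor the same way up as they stand now. Set them down rather than dropping them. The hub with the square flange and the short bar belong to another set: leave them where they are.

Things in the scene. Friction and masses are not known exactly. Their poses are not given: they have to be found in the camera images.
- hub: Aluminium hub with ROUND flange, to be packed: flange 60 mm diameter, 8 mm thick, at the bottom; above it a stub 28 mm in diameter up to 36 mm total height, which is where to grip it. About 0.13 kg. Origin: centre of the underside; z up. Loose, stands on the table at any yaw.
- weight: Plain steel cylinder, to be packed: 44 mm diameter, 40 mm tall, small dark threaded hole in the top. About 0.45 kg. Origin: centre of the underside; z up. Loose, stands on the table at any yaw.
- block: Aluminium block with a dark bore in the middle of its top and four small holes, to be packed: 56 mm (x) by 38 mm (y) by 30 mm high. Grip it across its y. About 0.17 kg. Origin: centre of the underside; z up. Loose, stands on the table at any yaw.
- long_bar: LONG steel clamp bar, to be packed: 72 mm (x) by 20 mm (y) by 24 mm high, a dark hole near each end. Grip it across its y. About 0.26 kg. Origin: centre of the underside; z up. Loose, stands on the table at any yaw.
- square_hub: Look-alike that stays where it is: aluminium hub with a SQUARE flange 60 x 60 mm, 8 mm thick, stub 28 mm in diameter, 36 mm total height. Origin: centre of the underside; z up. Loose, stands on the table at any yaw.
- short_bar: Look-alike that stays where it is: SHORT steel clamp bar 44 mm (x) by 20 mm (y) by 24 mm high, a dark hole near each end. Origin: centre of the underside; z up. Loose, stands on the table at any yaw.
- nest_hub: Place for the round-flanged hub, one of four inserts lying two by two: LARGE round pocket, 76 mm diameter, 10 mm deep, centred in a grey insert 104 x 90 x 16 mm (x, y, z) fixed in the fixed blue tray (222 x 194 mm, rim 21 mm high). Origin: centre of the insert's underside, 5 mm above the table; pocket floor 6 mm above it; z up, x and y along the insert's sides.
- nest_mass: Place for the steel weight: SMALL round pocket, 60 mm diameter, 10 mm deep, centred in a grey insert 104 x 90 x 16 mm (x, y, z) fixed in the fixed blue tray (222 x 194 mm, rim 21 mm high). Origin: centre of the insert's underside, 5 mm above the table; pocket floor 6 mm above it; z up, x and y along the insert's sides.
- nest_block: Place for the block: rectangular pocket, 72 mm (x) by 54 mm (y), 10 mm deep, centred in a grey insert 104 x 90 x 16 mm (x, y, z) fixed in the fixed blue tray (222 x 194 mm, rim 21 mm high). Origin: centre of the insert's underside, 5 mm above the table; pocket floor 6 mm above it; z up, x and y along the insert's sides.
- nest_bar: Place for the long bar: narrow rectangular slot, 90 mm (x) by 36 mm (y), 10 mm deep, centred in a grey insert 104 x 90 x 16 mm (x, y, z) fixed in the fixed blue tray (222 x 194 mm, rim 21 mm high). Origin: centre of the insert's underside, 5 mm above the table; pocket floor 6 mm above it; z up, x and y along the insert's sides.
Things that resemble listed ones, but are neither listed nor needed, are in the scene too. What is shaped like the hub but green is not meant.

How it is judged:
By the outcome, as a careful person would: the job done as asked, in the order asked, and still so for the second after the job is handed in, with the robot touching nothing.
It also fails if it takes over 99 s, if anything falls off the work surface, if the arm or the gripper's body presses on something with over 40 N, if the wrist force passes 120 N, or if a joint passes its speed limit or range.

## Working session

There is one attempt and no reset: what is moved stays moved. The work goes in short steps, Python scripts to look and compute and a tool call to move; the robot and the scene stay as the last step left them, time stands still between calls to the robot, and variables do not carry over. Pictures are saved under pics/ and viewed, at most 14 in all, crops included, and the job is handed in when it is done.

Besides the shell and the picture viewer there is one more tool, called after "Request:" in YAML: its name, and indented under it one key for each argument. carry_out: Moves the arm, as the interface text tells. Its arguments: {"type":"object","properties":{"motion":{"type":"string"}},"required":["motion"]}

```bash
mkdir -p pics; ls
cat > h.py <<'E'
import numpy as np, cv2
from bench import readout, imaging, robot
def snap(n,f=None):
    s=imaging.snapshot(n)
    if f: cv2.imwrite('pics/'+f,cv2.cvtColor(s['pixels'],cv2.COLOR_RGB2BGR))
    return s
def ray(s,u,v):
    R=np.array(s['R']);t=np.array(s['t'])
    d=R.T@np.array([(u-s['cx'])/s['fx'],(v-s['cy'])/s['fy'],1.]);return -R.T@t,d
def onz(s,u,v,z):
    c,d=ray(s,u,v);return c+d*(z-c[2])/d[2]
def proj(s,X):
    p=np.array(s['R'])@np.array(X)+np.array(s['t']);return s['cx']+s['fx']*p[0]/p[2],s['cy']+s['fy']*p[1]/p[2]
def tri(s1,p1,s2,p2):
    c1,d1=ray(s1,*p1);c2,d2=ray(s2,*p2)
    k=np.linalg.lstsq(np.stack([d1,-d2],1),c2-c1,rcond=None)[0]
    a=c1+d1*k[0];b=c2+d2*k[1];return (a+b)/2,np.linalg.norm(a-b)
E
python3 - <<'E'
from h import *
np.set_printoptions(precision=4,suppress=True)
for n in('top','side'):
    s=snap(n,n+'0.png');import pickle;pickle.dump(s,open(n+'.pkl','wb'))
    print(n,-np.array(s['R']).T@s['t'],s['fx'],s['R'])
print(readout.get_obs(),robot.hold_point_z)
E
```

```text
pics
top [0.4211 0.0482 1.0375] 463.99007425733055 [[ 0.0214 -0.9998 -0.0036]
 [-0.997  -0.0211 -0.0749]
 [ 0.0748  0.0052 -0.9972]]
side [ 0.4025 -0.7478  0.5155] 360.89621493907845 [[ 0.9968 -0.0769  0.0226]
 [-0.0203 -0.5152 -0.8568]
 [ 0.0776  0.8536 -0.5151]]
{'time': 0.1, 'joint_positions': array([ 1.1259,  0.0879,  1.3721, -0.    ,  1.6836, -0.1031]), 'qvel': array([ 0.0006,  0.0001, -0.0017,  0.0002, -0.0019, -0.0015]), 'joint_torque': array([  0.0034, -34.1254, -30.3301,   0.072 ,   0.0304,  -0.0001]), 'tool_pos': array([0.1842, 0.5177, 0.2044]), 'ee_rot': array([-3.1396, -0.0002,  2.7997]), 'wrist_force': array([0.2977, 0.7081, 0.6206]), 'wrist_torque': array([-0.0554, -0.0167,  0.0291]), 'finger_force': 0.0, 'width': 0.09410384983806017} 0.0188
```

View pics/top0.png

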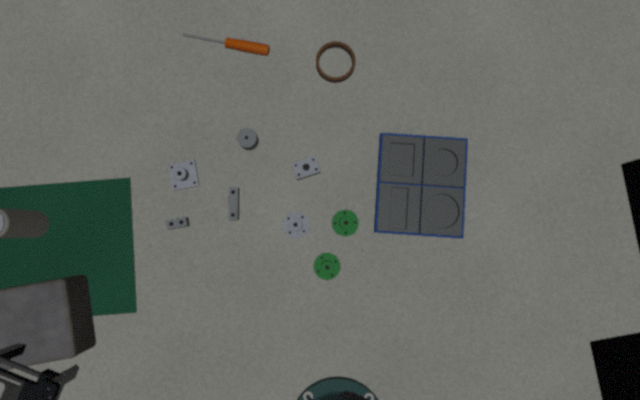

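View pics/side0.png

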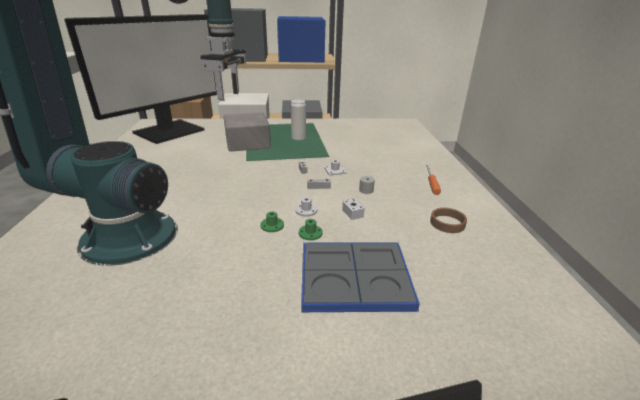

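The top view shows these candidates:
- **Hub:** round white (296,224), square flange (182,175), green (345,222) and (327,266). I choose (296,224).
- **Weight:** (248,138).
- **Block:** (306,169).
- **Bars:** long (234,204), short (178,223).
- **Tray:** around (421,185).

The side view shows the hub at (306,206), block (353,208), weight (367,185) and long bar (319,184). I'll check these in a close crop.

Run:
```python
import cv2,numpy as np
t=cv2.imread('pics/top0.png');s=cv2.imread('pics/side0.png')
g=lambda a:np.clip(a.astype(float)*1.4,0,255).astype('uint8')
cv2.imwrite('pics/c1.png',cv2.resize(g(t[115:255,155:355]),None,fx=4,fy=4,interpolation=cv2.INTER_CUBIC))
a=cv2.resize(g(t[125:245,365:475]),None,fx=3.5,fy=3.5,interpolation=cv2.INTER_CUBIC)
b=cv2.resize(g(s[150:320,295:420]),None,fx=2.47,fy=2.47,interpolation=cv2.INTER_CUBIC)[:420]
print(a.shape,b.shape)
h=min(a.shape[0],b.shape[0])
cv2.imwrite('pics/c2.png',np.hstack([a[:h],b[:h]]))
cv2.imwrite('pics/c3.png',cv2.resize(g(s[150:320,255:420]),None,fx=3.5,fy=3.5,interpolation=cv2.INTER_CUBIC))
```

```text
(420, 385, 3) (420, 309, 3)
```

View pics/c1.png

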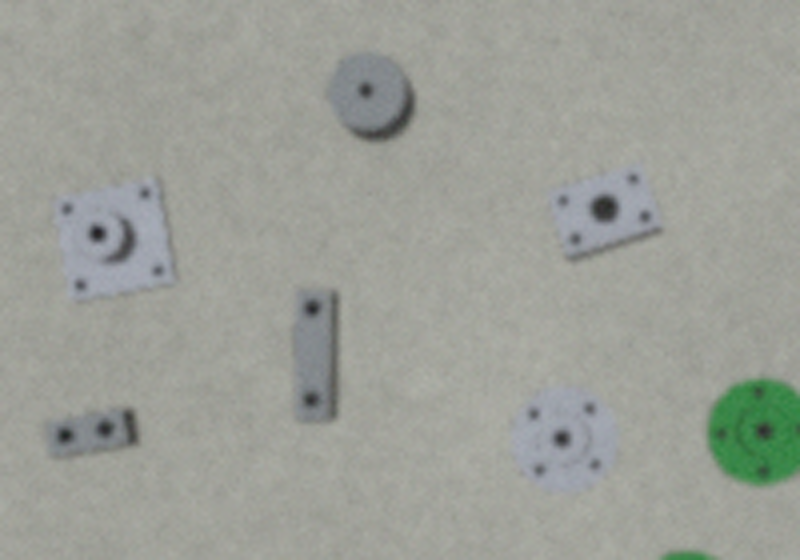

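View pics/c2.png

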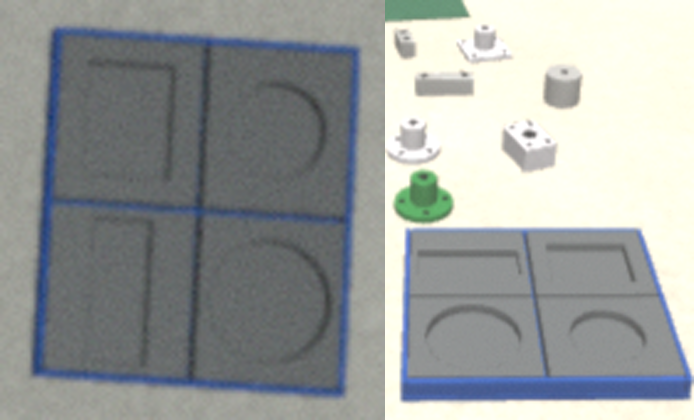

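View pics/c3.png

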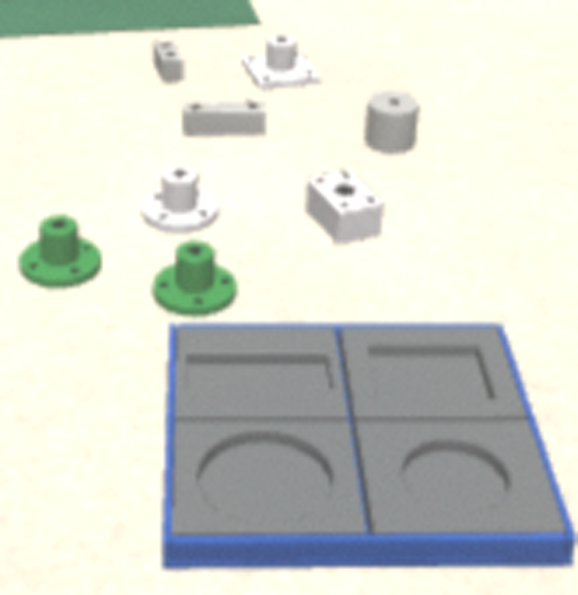

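The crops confirm the choice: the round white hub at top (295.5,224.5), bore visible, and the block, weight and long bar as listed. The pockets in the top view are block upper-left, weight upper-right, bar lower-left and hub lower-right. Next I'll triangulate the dark holes and the tray corners.

```bash
cat > m.py <<'E'
from h import *
def dark(s,u,v,r=3.2):
    g=s['pixels'].astype(float).mean(2);Y,X=np.mgrid[:400,:640]
    for _ in range(4):
        m=np.hypot(X-u,Y-v)<=r; w=np.where(m,np.clip(np.percentile(g[m],65)-g,0,None),0)
        u,v=(w*X).sum()/w.sum(),(w*Y).sum()/w.sum()
    return u,v
def f(x,k,o): return (x+.5)/k-.5+o
E
python3 - <<'E'
from m import *; import pickle
np.set_printoptions(precision=4,suppress=True)
T=pickle.load(open('top.pkl','rb'));S=pickle.load(open('side.pkl','rb'))
P={'hub':[(562,438),(180,174)],'weight':[(366,91),(394,102)],'block':[(604,208),(345,190)],'barA':[(312,308),(252,105)],'barB':[(311,400),(195,106)],
'sq':[(97,233),(282,40)],'bk1':[(563,201),(0,0)],'bk2':[(633,178),(0,0)],'bk3':[(645,216),(0,0)],'bk4':[(575,239),(0,0)]}
H=dict(hub=.036,weight=.04,block=.03,barA=.024,barB=.024,sq=.036,bk1=.03,bk2=.03,bk3=.03,bk4=.03)
for n,(a,b) in P.items():
    pt=dark(T,f(a[0],4,155),f(a[1],4,115),2.6 if n[:2]!='bk' else 1.8)
    ps=dark(S,f(b[0],3.5,255),f(b[1],3.5,150),2.2) if b[0] else None
    print(n,np.array(pt),'top@H',onz(T,*pt,H[n]), end=' ')
    if ps: X,e=tri(T,pt,S,ps);print('tri',X,e,'side@H',onz(S,*ps,H[n]))
    else: print()
for n,s in (('top',T),('side',S)):
    p=s['pixels'].astype(int);m=((p[:,:,2]-p[:,:,0]>35)).astype('uint8')
    m[:120]=0
    c=max(cv2.findContours(m,0,2)[0],key=cv2.contourArea);hull=cv2.convexHull(c)
    q=cv2.approxPolyDP(hull,4,True)[:,0];print(n,q.tolist(),cv2.minAreaRect(c))
    print(np.array([onz(s,*a,.021) for a in q]))
    if n=='top':
        b=cv2.boxPoints(cv2.minAreaRect(c));w=np.array([onz(s,*a,.021) for a in b]);print('box',w,w.mean(0),np.linalg.norm(np.diff(w,axis=0),axis=1))
# pocket edge pts (top crop 3.5, off 365,125)
for n,pts,z in(('arcW',[(325,133)],.021),('arcH',[(329,303)],.021),('blk',[(89,62),(174,66),(167,180)],.021),('bar',[(95,218),(153,222),(144,362)],.021),('div',[(199,209)],.021)):
    print(n,np.array([onz(T,f(a,3.5,365),f(b,3.5,125),z) for a,b in pts]))
far=[((35,374),(173,325)),((54,30),(501,325))]
for a,b in far: print('tri',tri(T,(f(a[0],3.5,365),f(a[1],3.5,125)),S,(f(b[0],3.5,255),f(b[1],3.5,150))))
E
```

```text
hub [294.9989 224.1702] top@H [0.4304 0.1001 0.036 ] tri [0.4306 0.1001 0.0354] 0.00037977397183895 side@H [0.4308 0.0991 0.036 ]
weight [245.9898 137.1139] top@H [0.6172 0.2113 0.04  ] tri [0.6178 0.2114 0.0389] 0.0007277089651843092 side@H [0.6177 0.2092 0.04  ]
block [305.6839 166.2383] top@H [0.5574 0.0802 0.03  ] tri [0.5573 0.0802 0.0293] 0.00035845664227923826 side@H [0.5569 0.079  0.03  ]
barA [232.6174 191.5757] top@H [0.4989 0.2393 0.024 ] tri [0.4991 0.2394 0.0233] 0.0002221990523440347 side@H [0.4991 0.2379 0.024 ]
barB [232.3444 214.4413] top@H [0.4488 0.2381 0.024 ] tri [0.4493 0.2393 0.0174] 0.0006691037912844055 side@H [0.4491 0.2263 0.024 ]
sq [178.9054 172.8793] top@H [0.5363 0.3553 0.036 ] tri [0.5365 0.3562 0.0329] 0.0002736027499215604 side@H [0.5355 0.3491 0.036 ]
bk1 [295.339 164.765] top@H [0.5602 0.1029 0.03  ] 
bk2 [312.8062 159.2748] top@H [0.5731 0.0649 0.03  ] 
bk3 [315.7529 168.6667] top@H [0.5525 0.058  0.03  ] 
bk4 [298.4811 174.3052] top@H [0.5393 0.0955 0.03  ] 
top [[381, 133], [466, 139], [462, 237], [375, 231]] ((421.3424072265625, 185.02140808105
[... 256 characters left out ...]
 ]
 [ 0.4092 -0.2648  0.021 ]] [ 0.5233 -0.1747  0.021 ] [0.2208 0.1961 0.2205]
side [[398, 244], [417, 310], [302, 311], [304, 243]] ((360.0, 277.0), (68.0, 116.0), 90.0)
[[ 0.6363 -0.0925  0.021 ]
 [ 0.62   -0.2933  0.021 ]
 [ 0.4104 -0.284   0.021 ]
 [ 0.4202 -0.0786  0.021 ]]
arcW [[ 0.5736 -0.2542  0.021 ]]
arcH [[ 0.4665 -0.2566  0.021 ]]
blk [[ 0.6158 -0.1051  0.021 ]
 [ 0.6144 -0.1589  0.021 ]
 [ 0.5417 -0.1549  0.021 ]]
bar [[ 0.5168 -0.1099  0.021 ]
 [ 0.515  -0.1463  0.021 ]
 [ 0.4272 -0.1413  0.021 ]]
div [[ 0.5238 -0.1751  0.021 ]]
tri (array([ 0.4194, -0.0737,  0.0188]), np.float64(0.002200116908142131))
tri (array([ 0.6375, -0.0833,  0.0184]), np.float64(0.002094127056917259))
```

Create go.py:
```python
import sys
from h import *
from scipy.spatial.transform import Rotation as Q
# go.py x y z yawdeg : remaining shift/turn in shares, current tool axes
x,y,z,w=map(float,sys.argv[1:5]);o=readout.get_obs()
R=Q.from_euler('xyz',o['ee_rot']);G=Q.from_euler('xyz',[np.pi,0,np.radians(w)])
np.set_printoptions(precision=4,suppress=True)
print('t',o['time'],'pos',o['tool_pos'],'rpy',np.degrees(o['ee_rot']),'w',o['width'],'F',o['wrist_force'])
print('shift shares now-frame',R.inv().apply([x,y,z]-o['tool_pos'])/.2,'goal-frame',G.inv().apply([x,y,z]-o['tool_pos'])/.2,'turn',np.degrees((R.inv()*G).as_rotvec())/120)
```

```text
(no output)
```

Request:
carry_out:
  motion: "-0.186 -0.155 0.042 0 0 0 0.6;-0.186 -0.155 0.042 0 0 0 0.6;-0.186 -0.155 0.042 0 0 0 0.6;-0.186 -0.155 0.042 0 0 0 0.6;-0.186 -0.155 0.042 0 0 0 0.6;-0.186 -0.155 0.042 0 0 0 0.6;-0.186 -0.155 0.042 0 0 0 0.6;-0.186 -0.155 0.042 0 0 0 0.6;-0.186 -0.155 0.042 0 0 0 0.6;-0.186 -0.155 0.042 0 0 0 0.6;0 0 0 0 0 -0.07 0.6;0 0 0 0 0 -0.07 0.6"

```text
time: 1.6
tool_pos: [0.4307, 0.1006, 0.1206]
ee_rot: [-3.142, -0.002, 3.096]
wrist_force: [-0.1, -0.4, 1.2]
width: 0.0562
finger_force: 0.0
```

```bash
python3 go.py .4305 .1001 .012 177.2
```

```text
t 1.6 pos [0.4307 0.1006 0.1206] rpy [-179.9949   -0.1008  177.3765] w 0.05623590259317011 F [-0.1225 -0.4202  1.1583]
shift shares now-frame [ 0.     -0.0023  0.5431] goal-frame [ 0.001  -0.0023  0.5431] turn [-0.     -0.0008  0.0015]
```

Request:
carry_out:
  motion: "0 -0.003 0.15 0 0 0 0.6;0 0 0.15 0 0 0 0.6;0 0 0.14 0 0 0 0.6;0 0 0.06 0 0 0 0.6;0 0 0.04 0 0 0 0.6;0 0 0 0 0 0 0.6;0 0 0 0 0 0 0;0 0 0 0 0 0 0;0 0 0 0 0 0 0;0 0 0 0 0 0 0;0 0 0 0 0 0 0"

```text
time: 2.98
tool_pos: [0.4312, 0.1008, 0.0139]
ee_rot: [-3.142, 0.001, 3.093]
wrist_force: [-0.4, -0.1, 2.8]
width: 0.0272
finger_force: 30.0
```

Request:
carry_out:
  motion: "0 0 -0.1 0 0 0 0;0 0 -0.2 0 0 0 0;0 0 -0.2 0 0 0 0;-0.032 -0.199 0 0 0 0 0;-0.032 -0.198 0 0 0 0 0;-0.032 -0.198 0 0 0 0 0;-0.032 -0.198 0 0 0 0 0;-0.032 -0.198 0 0 0 0 0;-0.032 -0.198 0 0 0 0 0;-0.032 -0.198 0 0 0 0 0;-0.032 -0.198 0 0 0 0 0;0 0 0 0 0 0 0"

```text
time: 4.47
tool_pos: [0.4663, -0.2202, 0.1125]
ee_rot: [3.141, -0.001, 3.089]
wrist_force: [0.2, -0.3, -1.6]
width: 0.0275
finger_force: 30.0
```

```bash
python3 go.py .4671 -.2188 .025 177.2; python3 -c "
from h import *
s=snap('side','s1.png')
im=cv2.imread('pics/s1.png')[150:330,230:450]
cv2.imwrite('pics/s1c.png',cv2.resize(im,None,fx=3,fy=3))"
```

```text
t 4.475 pos [ 0.4663 -0.2202  0.1125] rpy [179.97    -0.0776 177.0116] w 0.02747469983000956 F [ 0.2244 -0.258  -1.5979]
shift shares now-frame [-0.0044  0.0072  0.4374] goal-frame [-0.0038  0.0074  0.4374] turn [ 0.0003 -0.0006 -0.0016]
```

View pics/s1c.png

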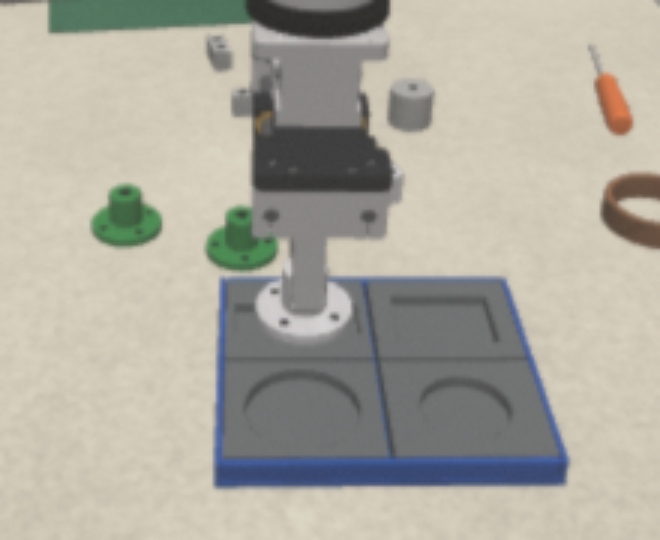

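The crop shows the white round hub held level at about (303,305), ready to lower into the large round pocket at (302,405).

Request:
carry_out:
  motion: "-0.004 0.007 0.13 0 0 0 0;0 0 0.13 0 0 0 0;0 0 0.1 0 0 0 0;0 0 0.04 0 0 0 0;0 0 0.02 0 0 0 0;0 0 0.01 0 0 0 0;0 0 0 0 0 0 0;0 0 0 0 0 0 0"

```text
time: 5.52
tool_pos: [0.4679, -0.2171, 0.0281]
ee_rot: [-3.141, 0.001, 3.093]
wrist_force: [-0.2, 0.3, -0.7]
width: 0.0274
finger_force: 30.0
```

Request:
carry_out:
  motion: "0 0 0.005 0 0 0 0;0 0 0.005 0 0 0 0;0 0 0 0 0 0 0"

```text
time: 5.9
tool_pos: [0.4674, -0.2169, 0.0253]
ee_rot: [3.141, -0.0, 3.093]
wrist_force: [-0.3, -0.0, -0.7]
width: 0.0274
finger_force: 30.0
```

Request:
carry_out:
  motion: "0 0 0.005 0 0 0 0;0 0 0 0 0 0 0"

```text
time: 6.15
tool_pos: [0.4676, -0.2169, 0.025]
ee_rot: [-3.142, 0.0, 3.093]
wrist_force: [-1.9, 0.7, 2.5]
width: 0.0274
finger_force: 30.0
```

Request:
carry_out:
  motion: "0 0 0 0 0 0 0.5;0 0 0 0 0 0 0.5;0 0 -0.07 0 0 0 0.5;0 0 -0.2 0 0 0 0.5;0 0 -0.2 0 0 0 0.7;-0.08 0.272 0 0 0 0 0.7;-0.08 0.272 0 0 0 0 0.7;-0.08 0.272 0 0 0 0 0.7;-0.08 0.272 0 0 0 0 0.7;-0.08 0.272 0 0 0 0 0.7;-0.08 0.272 0 0 0 0 0.7;-0.08 0.272 0 0 0 0 0.7"

```text
time: 7.65
tool_pos: [0.5987, 0.1599, 0.1198]
ee_rot: [3.141, 0.002, 3.093]
wrist_force: [0.5, -1.1, 0.4]
width: 0.0659
finger_force: 0.0
```

Request:
carry_out:
  motion: "-0.08 0.27 0 0 0 0 0.7;0 0 0 0 0 0 0.7"

```text
time: 7.9
tool_pos: [0.6169, 0.215, 0.1186]
ee_rot: [3.141, 0.0, 3.098]
wrist_force: [-0.4, 0.2, -0.1]
width: 0.0659
finger_force: 0.0
```

```bash
python3 go.py .617 .2112 .013 177.2
python3 - <<'E'
from m import *
s=snap('top','t2.png');c=s['pixels'][110:250,160:480,::-1].astype(float)*1.4
cv2.imwrite('pics/t2c.png',cv2.resize(np.clip(c,0,255).astype('uint8'),None,fx=2.5,fy=2.5,interpolation=2))
p=proj(s,[.467,-.218,.047]);print(p,dark(s,*p),onz(s,*dark(s,*p),.047))
E
```

```text
t 7.9 pos [0.6169 0.215  0.1186] rpy [179.939    0.0216 177.5094] w 0.06592082169108796 F [-0.3633  0.2248 -0.1479]
shift shares now-frame [-0.0013 -0.0195  0.5278] goal-frame [-0.0016 -0.0189  0.5278] turn [0.0005 0.0002 0.0026]
(np.float64(444.19323975262694), np.float64(210.1321256896077)) (np.float64(443.7980241492865), np.float64(210.38748627881452)) [ 0.46643716 -0.2171585   0.047     ]
```

View pics/t2c.png

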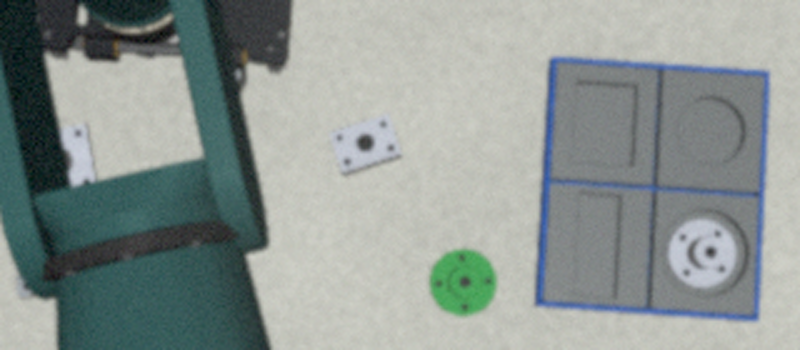

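The crop shows the hub centred and flat in the large round pocket at (705,253). Next is the weight.

Request:
carry_out:
  motion: "-0.001 -0.019 0.1 0 0 0 0.7;0 0 0.16 0 0 0 0.7;0 0 0.15 0 0 0 0.7;0 0 0.07 0 0 0 0.7;0 0 0.04 0 0 0 0.7;0 0 0 0 0 0 0.7;0 0 0 0 0 0 0;0 0 0 0 0 0 0;0 0 0 0 0 0 0;0 0 0 0 0 0 0"

```text
time: 9.2
tool_pos: [0.6173, 0.2087, 0.0158]
ee_rot: [3.139, 0.002, 3.093]
wrist_force: [0.8, 3.8, 3.5]
width: 0.0433
finger_force: 30.0
```

Request:
carry_out:
  motion: "0 0 -0.1 0 0 0 0;0 0 -0.2 0 0 0 0;0 0 -0.2 0 0 0 0;0.012 -0.242 0 0 0 0 0;0.012 -0.241 0 0 0 0 0;0.012 -0.241 0 0 0 0 0;0.012 -0.241 0 0 0 0 0;0.012 -0.241 0 0 0 0 0;0.012 -0.241 0 0 0 0 0;0.012 -0.241 0 0 0 0 0;0.012 -0.241 0 0 0 0 0;0.01 -0.241 0 0 0 0 0"

```text
time: 10.7
tool_pos: [0.5726, -0.227, 0.114]
ee_rot: [-3.141, -0.003, 3.092]
wrist_force: [0.4, -0.4, -4.6]
width: 0.0435
finger_force: 30.0
```

Request:
carry_out:
  motion: "0 0 0 0 0 0 0;0 0 0 0 0 0 0"

```text
time: 10.95
tool_pos: [0.5733, -0.2251, 0.1139]
ee_rot: [3.141, -0.002, 3.092]
wrist_force: [-0.4, 0.6, -3.6]
width: 0.0437
finger_force: 30.0
```

```bash
python3 go.py .5749 -.2240 .027 177.2; python3 -c "
from h import *
s=snap('side','s2.png')
im=cv2.imread('pics/s2.png')[150:330,230:450]
cv2.imwrite('pics/s2c.png',cv2.resize(im,None,fx=3,fy=3))"
```

```text
t 10.95 pos [ 0.5733 -0.2251  0.1139] rpy [179.9482  -0.12   177.1627] w 0.04366611612950119 F [-0.3537  0.5606 -3.5945]
shift shares now-frame [-0.0084  0.0056  0.4345] goal-frame [-0.0075  0.006   0.4345] turn [ 0.0004 -0.001  -0.0003]
```

View pics/s2c.png

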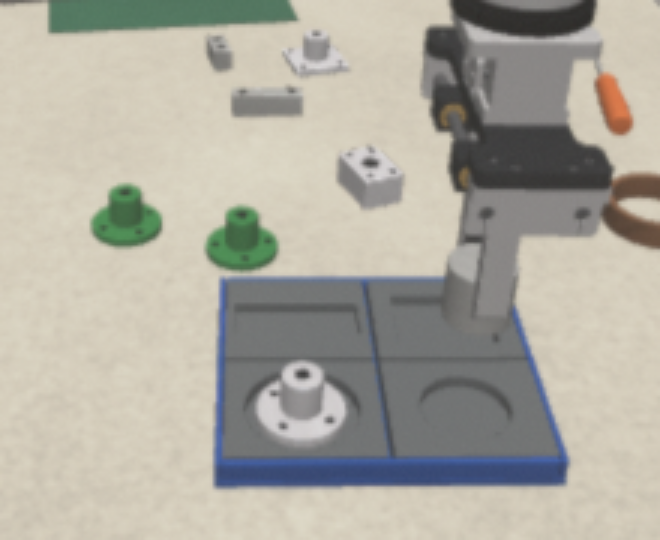

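The crop shows the weight held upright at (475,290), clear of the small round pocket at (465,405), and the hub seated flat.

Request:
carry_out:
  motion: "-0.008 0.005 0.13 0 0 0 0;0 0 0.13 0 0 0 0;0 0 0.1 0 0 0 0;0 0 0.04 0 0 0 0;0 0 0.02 0 0 0 0;0 0 0.005 0 0 0 0;0 0 0 0 0 0 0;0 0 0 0 0 0 0"

```text
time: 12.0
tool_pos: [0.5763, -0.2245, 0.0303]
ee_rot: [-3.141, 0.001, 3.093]
wrist_force: [-0.6, 0.6, -4.2]
width: 0.0432
finger_force: 30.0
```

Request:
carry_out:
  motion: "0 0 0.005 0 0 0 0;0 0 0 0 0 0 0"

```text
time: 12.25
tool_pos: [0.5758, -0.2242, 0.0284]
ee_rot: [3.141, -0.0, 3.093]
wrist_force: [-1.1, -0.0, -4.4]
width: 0.0437
finger_force: 30.0
```

Request:
carry_out:
  motion: "0 0 0.005 0 0 0 0;0 0 0 0 0 0 0"

```text
time: 12.5
tool_pos: [0.5758, -0.2241, 0.0273]
ee_rot: [3.141, -0.0, 3.093]
wrist_force: [0.2, -0.4, -3.8]
width: 0.0433
finger_force: 30.0
```

Request:
carry_out:
  motion: "0 0 0.005 0 0 0 0;0 0 0 0 0 0 0"

```text
time: 12.75
tool_pos: [0.576, -0.2242, 0.0268]
ee_rot: [-3.142, 0.0, 3.093]
wrist_force: [-1.0, 0.5, -1.2]
width: 0.0434
finger_force: 30.0
```

Request:
carry_out:
  motion: "0 0 0.004 0 0 0 0;0 0 0 0 0 0 0.65;0 0 0 0 0 0 0.65;0 0 -0.07 0 0 0 0.65;0 0 -0.2 0 0 0 0.65;0 0 -0.2 0 0 0 0.65;0.028 0.253 0 0 0 0 0.65;0.028 0.253 0 0 0 0 0.65;0.028 0.253 0 0 0 0 0.65;0.028 0.253 0 0 0 0 0.65;0.028 0.253 0 0 0 0 0.65;0.028 0.253 0 0 0 0 0.65"

```text
time: 14.25
tool_pos: [0.5574, 0.0823, 0.1212]
ee_rot: [3.141, 0.003, 3.093]
wrist_force: [1.2, -0.2, 0.2]
width: 0.0611
finger_force: 0.0
```

Request:
carry_out:
  motion: "0 0 0 0 0 0.081 0.65;0 0 0 0 0 0.081 0.65;0 0 0 0 0 0.081 0.65;0 0 0 0 0 0.081 0.65;0 0 0 0 0 0.081 0.65;0 0 0 0 0 0.081 0.65;0 0 0 0 0 0.081 0.65;0 0 0 0 0 0 0.65"

```text
time: 15.25
tool_pos: [0.5576, 0.0807, 0.1208]
ee_rot: [3.14, 0.0, 1.908]
wrist_force: [-0.8, 0.4, -0.9]
width: 0.0609
finger_force: 0.0
```

```bash
python3 go.py .557 .0802 .012 109.2
python3 - <<'E'
from m import *
s=snap('side','s3.png')
im=cv2.imread('pics/s3.png')[150:330,230:450]
cv2.imwrite('pics/s3c.png',cv2.resize(im,None,fx=3,fy=3))
E
```

```text
t 15.25 pos [0.5576 0.0807 0.1208] rpy [179.8995   0.0259 109.2919] w 0.06092132722781737 F [-0.7945  0.4131 -0.8956]
shift shares now-frame [-0.0013 -0.0045  0.5441] goal-frame [-0.0016 -0.0035  0.5441] turn [0.0008 0.0002 0.0008]
```

View pics/s3c.png

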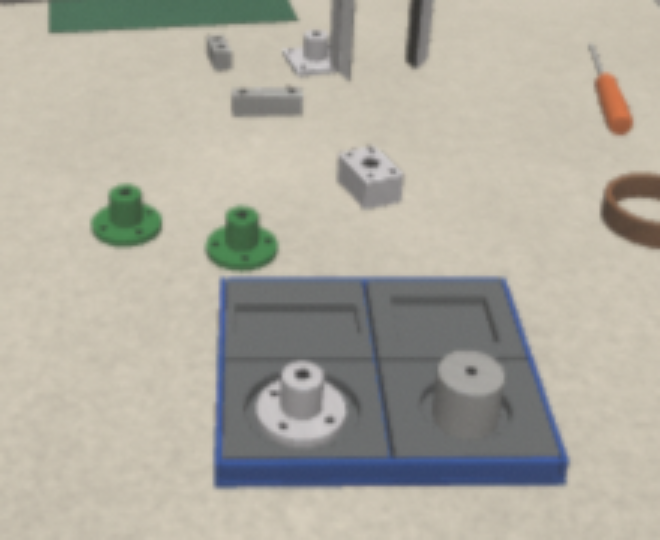

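The crop shows the weight upright in its pocket at (468,395), with the fingers above the block at (370,175). Now I'll grip the block.

Request:
carry_out:
  motion: "-0.001 -0.004 0.1 0 0 0 0.65;0 0 0.16 0 0 0 0.65;0 0 0.15 0 0 0 0.65;0 0 0.08 0 0 0 0.65;0 0 0.045 0 0 0 0.65;0 0 0 0 0 0 0.65;0 0 0 0 0 0 0;0 0 0 0 0 0 0;0 0 0 0 0 0 0;0 0 0 0 0 0 0"

```text
time: 16.55
tool_pos: [0.557, 0.0803, 0.0135]
ee_rot: [3.14, 0.0, 1.906]
wrist_force: [-0.6, -0.3, 2.9]
width: 0.0381
finger_force: 30.0
```

Request:
carry_out:
  motion: "0 0 -0.1 0 0 0 0;0 0 -0.2 0 0 0 0;0 0 -0.2 0 0 0 0;0 0 0 0 0 -0.081 0;0 0 0 0 0 -0.081 0;0 0 0 0 0 -0.081 0;0 0 0 0 0 -0.081 0;0 0 0 0 0 -0.081 0;0 0 0 0 0 -0.081 0;0 0 0 0 0 -0.081 0;0 0 0 0 0 0 0"

```text
time: 17.92
tool_pos: [0.5558, 0.0802, 0.1118]
ee_rot: [-3.142, -0.002, 3.091]
wrist_force: [0.2, 0.8, -1.6]
width: 0.038
finger_force: 30.0
```

Request:
carry_out:
  motion: "-0.033 -0.21 0 0 0 0 0;-0.033 -0.209 0 0 0 0 0;-0.033 -0.209 0 0 0 0 0;-0.033 -0.209 0 0 0 0 0;-0.033 -0.209 0 0 0 0 0;0 0 0 0 0 0 0;0 0 0 0 0 0 0"

```text
time: 18.8
tool_pos: [0.5789, -0.1298, 0.1121]
ee_rot: [3.14, -0.001, 3.091]
wrist_force: [-0.3, 0.5, -3.1]
width: 0.0376
finger_force: 30.0
```

```bash
python3 go.py .5792 -.1302 .0245 177.2
python3 - <<'E'
from m import *
s=snap('side','s4.png')
im=cv2.imread('pics/s4.png')[150:330,230:450]
cv2.imwrite('pics/s4c.png',cv2.resize(im,None,fx=3,fy=3))
E
```

```text
t 18.8 pos [ 0.5789 -0.1298  0.1121] rpy [179.9346  -0.0591 177.1102] w 0.03762770379354127 F [-0.2762  0.5208 -3.0807]
shift shares now-frame [-0.0023 -0.0022  0.4382] goal-frame [-0.0018 -0.0017  0.4382] turn [ 0.0005 -0.0005 -0.0007]
```

View pics/s4c.png

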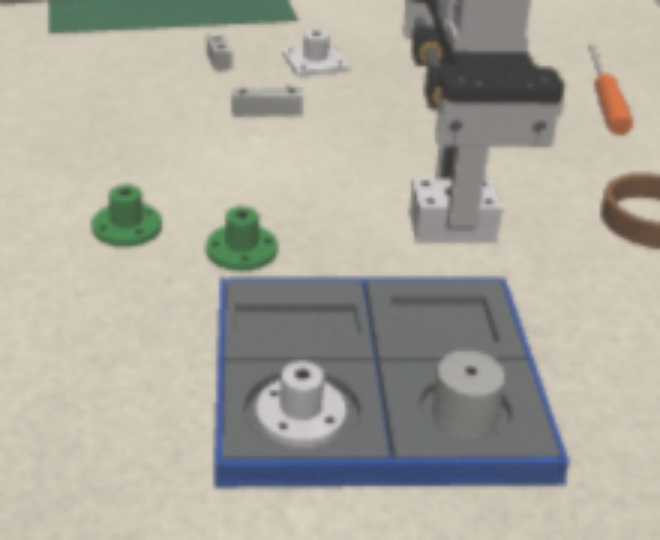

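The crop shows the block held level and square to its pocket at (456,210). I'll lower it and creep the last few millimetres.

Request:
carry_out:
  motion: "-0.002 -0.002 0.13 0 0 0 0;0 0 0.13 0 0 0 0;0 0 0.1 0 0 0 0;0 0 0.04 0 0 0 0;0 0 0.02 0 0 0 0;0 0 0.005 0 0 0 0;0 0 0 0 0 0 0;0 0 0.005 0 0 0 0;0 0 0 0 0 0 0"

```text
time: 19.98
tool_pos: [0.5797, -0.1308, 0.0269]
ee_rot: [-3.142, 0.0, 3.093]
wrist_force: [-0.6, -0.4, -2.2]
width: 0.0374
finger_force: 30.0
```

Request:
carry_out:
  motion: "0 0 0.005 0 0 0 0;0 0 0 0 0 0 0"

```text
time: 20.23
tool_pos: [0.5795, -0.1307, 0.0255]
ee_rot: [3.141, -0.0, 3.093]
wrist_force: [-0.4, 0.7, -2.3]
width: 0.0377
finger_force: 30.0
```

Request:
carry_out:
  motion: "0 0 0.004 0 0 0 0;0 0 0 0 0 0 0"

```text
time: 20.48
tool_pos: [0.5795, -0.1307, 0.0247]
ee_rot: [3.141, -0.0, 3.093]
wrist_force: [-0.3, 0.5, -1.7]
width: 0.0377
finger_force: 30.0
```

Request:
carry_out:
  motion: "0 0 0.003 0 0 0 0;0 0 0 0 0 0 0"

```text
time: 20.72
tool_pos: [0.5796, -0.1307, 0.0246]
ee_rot: [3.142, 0.0, 3.093]
wrist_force: [-1.0, -0.4, -0.9]
width: 0.0378
finger_force: 30.0
```

Request:
carry_out:
  motion: "0 0 0.004 0 0 0 0;0 0 0 0 0 0 0;0 0 0 0 0 0 0.6;0 0 0 0 0 0 0.6;0 0 -0.07 0 0 0 0.6;0 0 -0.2 0 0 0 0.6;0 0 -0.2 0 0 0 0.6;0.077 0.227 0 0 0 0 0.5;0.077 0.227 0 0 0 0 0.5;0.077 0.227 0 0 0 0 0.5;0.077 0.227 0 0 0 0 0.5;0.077 0.227 0 0 0 0 0.5"

```text
time: 22.22
tool_pos: [0.5136, 0.1012, 0.1187]
ee_rot: [3.141, 0.002, 3.093]
wrist_force: [0.6, 0.4, 0.5]
width: 0.0469
finger_force: 0.0
```

Request:
carry_out:
  motion: "0.077 0.227 0 0 0 0 0.5;0.077 0.227 0 0 0 0 0.5;0.077 0.227 0 0 0 0 0.5;0 0 0 0 0 -0.035 0.5;0 0 0 0 0 0 0.5"

```text
time: 22.85
tool_pos: [0.4743, 0.2387, 0.1184]
ee_rot: [3.141, 0.001, -3.116]
wrist_force: [-0.4, -0.8, -0.8]
width: 0.0471
finger_force: 0.0
```

```bash
python3 go.py .4739 .2387 .012 181.4
python3 - <<'E'
from m import *
s=snap('side','s5.png')
im=cv2.imread('pics/s5.png')[150:330,230:450]
cv2.imwrite('pics/s5c.png',cv2.resize(im,None,fx=3,fy=3))
E
```

```text
t 22.85 pos [0.4743 0.2387 0.1184] rpy [ 179.9782    0.0794 -178.5566] w 0.047144083838494014 F [-0.3844 -0.8088 -0.8188]
shift shares now-frame [ 0.0025 -0.0002  0.5319] goal-frame [ 0.0018 -0.      0.5319] turn [0.0002 0.0007 0.0004]
```

View pics/s5c.png

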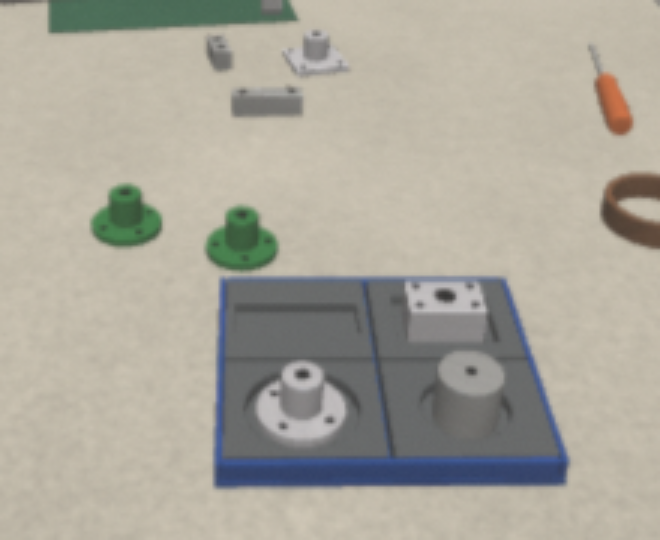

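The crop shows the block seated in its pocket at (447,310), with the slot at (297,318) free. The last part is the bar.

Request:
carry_out:
  motion: "0.002 0 0.1 0 0 0 0.5;0 0 0.16 0 0 0 0.5;0 0 0.15 0 0 0 0.5;0 0 0.08 0 0 0 0.5;0 0 0.04 0 0 0 0.5;0 0 0 0 0 0 0.5;0 0 0 0 0 0 0;0 0 0 0 0 0 0;0 0 0 0 0 0 0;0 0 0 0 0 0 0;0 0 0 0 0 0 0"

```text
time: 24.28
tool_pos: [0.4741, 0.2383, 0.0121]
ee_rot: [3.141, 0.001, -3.117]
wrist_force: [0.1, -0.1, 2.4]
width: 0.0197
finger_force: 30.0
```

Request:
carry_out:
  motion: "0 0 -0.1 0 0 0 0;0 0 -0.2 0 0 0 0;0 0 -0.2 0 0 0 0;0 0 0 0 0 0.035 0;-0.01 -0.227 0 0 0 0 0;-0.01 -0.227 0 0 0 0 0;-0.01 -0.227 0 0 0 0 0;-0.01 -0.227 0 0 0 0 0;-0.01 -0.227 0 0 0 0 0;-0.01 -0.227 0 0 0 0 0;-0.01 -0.227 0 0 0 0 0;-0.01 -0.227 0 0 0 0 0"

```text
time: 25.78
tool_pos: [0.4711, -0.1267, 0.1103]
ee_rot: [3.141, -0.002, 3.093]
wrist_force: [0.8, 1.0, -2.8]
width: 0.0198
finger_force: 30.0
```

Request:
carry_out:
  motion: "0 0 0 0 0 0 0;0 0 0 0 0 0 0"

```text
time: 26.02
tool_pos: [0.4714, -0.125, 0.1105]
ee_rot: [3.14, -0.002, 3.093]
wrist_force: [-0.5, 0.0, -1.4]
width: 0.0198
finger_force: 30.0
```

```bash
python3 go.py .4718 -.1252 .0231 177.2
python3 - <<'E'
from m import *
s=snap('side','s6.png')
im=cv2.imread('pics/s6.png')[150:330,230:450]
cv2.imwrite('pics/s6c.png',cv2.resize(im,None,fx=3,fy=3))
E
```

```text
t 26.025 pos [ 0.4714 -0.125   0.1105] rpy [179.9172  -0.1104 177.1892] w 0.01980248673903176 F [-0.548   0.0011 -1.4096]
shift shares now-frame [-0.0028 -0.0018  0.437 ] goal-frame [-0.0019 -0.0011  0.437 ] turn [ 0.0007 -0.0009 -0.0001]
```

View pics/s6c.png

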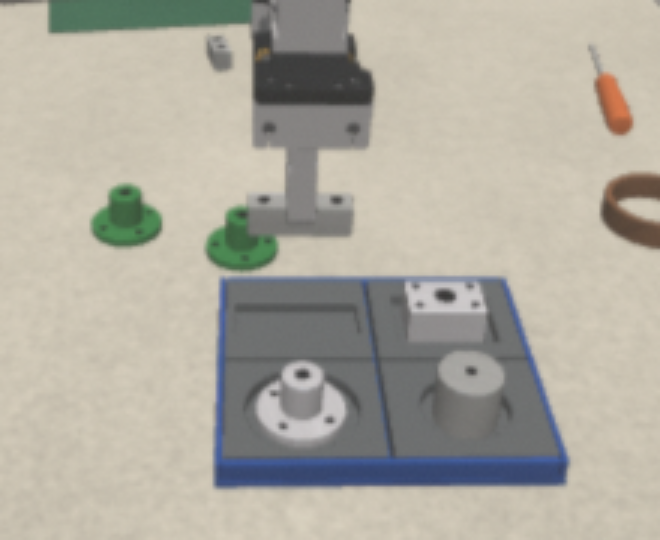

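The crop shows the long bar held level at (300,215), in line with its slot.

Request:
carry_out:
  motion: "-0.002 -0.001 0.13 0 0 0 0;0 0 0.13 0 0 0 0;0 0 0.1 0 0 0 0;0 0 0.04 0 0 0 0;0 0 0.02 0 0 0 0;0 0 0.005 0 0 0 0;0 0 0 0 0 0 0;0 0 0.005 0 0 0 0;0 0 0 0 0 0 0"

```text
time: 27.2
tool_pos: [0.4726, -0.1259, 0.0257]
ee_rot: [-3.142, 0.0, 3.093]
wrist_force: [-0.0, 0.4, -2.9]
width: 0.0194
finger_force: 30.0
```

Request:
carry_out:
  motion: "0 0 0.004 0 0 0 0;0 0 0 0 0 0 0"

```text
time: 27.45
tool_pos: [0.4724, -0.1257, 0.0246]
ee_rot: [3.141, -0.0, 3.093]
wrist_force: [-0.5, 1.1, -2.3]
width: 0.0195
finger_force: 30.0
```

Request:
carry_out:
  motion: "0 0 0.004 0 0 0 0;0 0 0 0 0 0 0"

```text
time: 27.7
tool_pos: [0.4724, -0.1257, 0.0238]
ee_rot: [3.141, -0.0, 3.093]
wrist_force: [0.2, -0.2, -2.4]
width: 0.0197
finger_force: 30.0
```

Request:
carry_out:
  motion: "0 0 0.003 0 0 0 0;0 0 0 0 0 0 0"

```text
time: 27.95
tool_pos: [0.4725, -0.1257, 0.0232]
ee_rot: [3.141, -0.0, 3.093]
wrist_force: [0.9, 0.3, -2.4]
width: 0.0198
finger_force: 30.0
```

Request:
carry_out:
  motion: "0 0 0.003 0 0 0 0;0 0 0 0 0 0 0"

```text
time: 28.2
tool_pos: [0.4725, -0.1257, 0.0231]
ee_rot: [3.142, 0.0, 3.093]
wrist_force: [-1.1, 0.6, 0.7]
width: 0.0192
finger_force: 30.0
```

Contact, so I release, lift and move clear toward +y.

Request:
carry_out:
  motion: "0 0 0 0 0 0 0.45;0 0 0 0 0 0 0.45;0 0 -0.07 0 0 0 0.45;0 0 -0.2 0 0 0 0.45;0 0 -0.2 0 0 0 0.45;0 0 -0.2 0 0 0 0.45;0 0.25 0 0 0 0 0.45;0 0.25 0 0 0 0 0.45;0 0.25 0 0 0 0 0.45;0 0.25 0 0 0 0 0.45;0 0.25 0 0 0 0 0.45;0 0 0 0 0 0 0.45"

```text
time: 29.7
tool_pos: [0.4846, 0.1269, 0.1578]
ee_rot: [3.141, 0.001, 3.098]
wrist_force: [0.5, -0.6, -0.2]
width: 0.0424
finger_force: 0.0
```

Run:
```python
from m import *
np.set_printoptions(precision=4,suppress=True)
s=snap('side','s7.png');t=snap('top','t7.png')
a=cv2.resize(cv2.imread('pics/s7.png')[170:320,240:425],None,fx=2.1,fy=2.1,interpolation=2)
b=cv2.resize(cv2.imread('pics/t7.png')[125:245,365:475],None,fx=2.625,fy=2.625,interpolation=2)
cv2.imwrite('pics/f.png',np.hstack([a[:315],b[:315]]))
for n,c,h in(('hub',(.467,-.218),.047),('wt',(.5755,-.2242),.051),('blk',(.5795,-.1307),.041),('bA',(.4975,-.127),.035),('bB',(.4475,-.1245),.035)):
    p=dark(t,*proj(t,[*c,h]),2.6);q=dark(s,*proj(s,[*c,h]),2.4);print(n,h,tri(t,p,s,q))
print(readout.get_obs()['time'])
```

```text
hub 0.047 (array([ 0.467 , -0.2173,  0.0467]), np.float64(0.000729642700926343))
wt 0.051 (array([ 0.5758, -0.2245,  0.0509]), np.float64(0.00013413088301032723))
blk 0.041 (array([ 0.5795, -0.131 ,  0.0405]), np.float64(0.0003427575750179947))
bA 0.035 (array([ 0.4977, -0.1274,  0.0345]), np.float64(0.0008692205702879877))
bB 0.035 (array([ 0.4477, -0.125 ,  0.0344]), np.float64(0.0007636075536360871))
29.8
```

View pics/f.png

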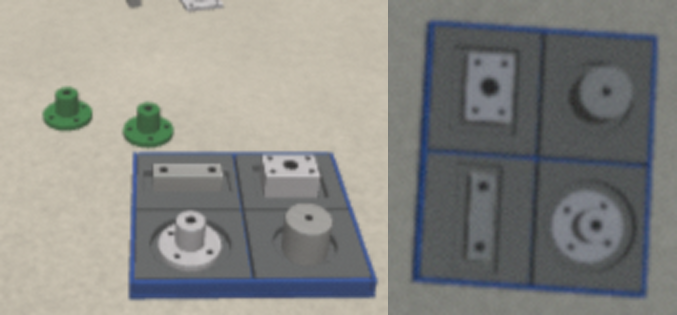

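All four parts lie flat in their pockets, and the triangulated top heights match seated parts to within 1 mm. I'm handing the job in.

```bash
python3 -c "
from bench import robot
print(robot.close_job())"
```

```text
the job is handed in; nothing more can be done
None
```

The hub, weight, block and long bar are each set down flat in their own tray pockets, the square hub and short bar were never touched, and the job was handed in at about 30 s (no verdict was returned).

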